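# Close up the loaded filter box, then pull and show the spent filter plate

## Task

The fresh filter plate has just been loaded into the fume filter box with the green flap: first swing that flap fully shut. Then lift the flap of the box with the yellow flap right up, draw out the spent filter plate hidden beneath it, and hold it up in the gripper, upright with its tab on top, lower edge at least 10 cm above the top of the box and one of its broad faces, not an edge, turned toward the robot. Finish while holding it there still; leave the fresh plate and the loose things around undisturbed.

Things in the scene. Friction and masses are not known exactly. Their poses are not given: they have to be found in the camera images.
- green_box: fixed grey steel filter box with the green flap, open on top: outside 90 (x) x 130 (y) x 80 (z) mm, walls 4 mm, inner floor at z = 5 mm; origin at the centre of its underside, +x is the hinge side, -x the louvred front. Its plate stands on edge at y = 0, length along x, ends between 8 mm deep guide ribs at the x walls (11 mm gap); 57 mm free at either side. Holds the fresh plate.
- green_flap (a joint): hinge of the green flap in rad: 0 is fully shut, lying on the box, grows as the front edge swings up and over to the back (1.57 upright), stop at 1.9. A stiff hinge (0.16 N m, about 1.2 N at the bar): the flap, 0.15 kg, stays where it is left. Starts open.
- green_flap_bar (a point): middle of the round steel handle bar (10 mm thick, 90 mm long, parallel to the hinge) of the green flap. With the flap shut it stands 42 mm in front of the box on two 10 mm arms at its ends; 132 mm from the hinge line, 6 mm above the flap's underside plane; it can be pinched from above across the bar and turns between the fingers
- green_flap_hinge (a point): middle of the hinge line of the green flap, on the far (+x) top edge of its box, 80.5 mm above the box's underside; the hinge axis is the box's y axis
- yellow_box: fixed grey steel filter box with the yellow flap, open on top: outside 90 (x) x 130 (y) x 80 (z) mm, walls 4 mm, inner floor at z = 5 mm; origin at the centre of its underside, +x is the hinge side, -x the louvred front. Its plate stands on edge at y = 0, length along x, ends between 8 mm deep guide ribs at the x walls (11 mm gap); 57 mm free at either side. Holds the spent plate.
- yellow_flap (a joint): hinge of the yellow flap in rad: 0 is fully shut, lying on the box, grows as the front edge swings up and over to the back (1.57 upright), stop at 1.9. A stiff hinge (0.16 N m, about 1.2 N at the bar): the flap, 0.15 kg, stays where it is left. Starts shut.
- yellow_flap_bar (a point): middle of the round steel handle bar (10 mm thick, 90 mm long, parallel to the hinge) of the yellow flap. With the flap shut it stands 42 mm in front of the box on two 10 mm arms at its ends; 132 mm from the hinge line, 6 mm above the flap's underside plane; it can be pinched from above across the bar and turns between the fingers
- yellow_flap_hinge (a point): middle of the hinge line of the yellow flap, on the far (+x) top edge of its box, 80.5 mm above the box's underside; the hinge axis is the box's y axis
- fresh_plate: fresh filter plate, aluminium frame with a white mesh field, 76 (x) x 8 (y, thickness) x 50 (z) mm, with an 8 mm thick pull tab on its upper edge (26 mm wide, z = 50 to 71 mm, middle at x = -12 mm); origin at the middle of its lower edge, y is normal to its broad faces. Stands in the green-flap box and stays there.
- spent_plate: spent filter plate, copper-coloured frame with a sooty black mesh field, 0.10 to 0.21 kg, 76 (x) x 8 (y, thickness) x 50 (z) mm, with an 8 mm thick pull tab on its upper edge (26 mm wide, z = 50 to 71 mm, middle at x = -12 mm); origin at the middle of its lower edge, y is normal to its broad faces. Starts loose in the yellow-flap box, tab top 4 mm below the rim.
- bench_axes (a point): reference point on the table top straight ahead of the robot, 0.5 m from its base axis; its x axis points straight away from the robot, y to the robot's left
- pipe_stub_1: bystander: rusty pipe stub, 60 mm across, 60 mm tall, standing; origin at the centre of its underside
- steel_block_2: bystander: dark steel block 30x75x30 mm; origin at the centre of its underside
- brass_nut: bystander: brass-coloured hex nut 33x29x14 mm; origin at the centre of its underside
- torch_nozzle: bystander: copper torch nozzle, 21 mm across, 62 mm tall, standing; origin at the centre of its underside
Not all that is in view belongs to the job. There is more than one size of the fresh_plate; the one meant has the size given above.

How it is judged:
On the way, in this order (a step that is already met when the one before it is completed fails the run):
1. the green flap is fully shut while the yellow flap is still down (value of joint green_flap below 0.06 rad and value of joint yellow_flap below 0.3 rad), for 0.2 s.
2. the yellow flap has been lifted right up, the green one staying shut (value of joint yellow_flap above 1 rad and value of joint green_flap below 0.06 rad), for 0.2 s.
At the end, for the whole second after the job is handed in: Green flap below 0.06 rad, fresh plate in its box; fingers grip the spent plate (over 2 N), nothing else carries it; lower edge over 175 mm above the table, upright within 0.3 rad, still, a broad face within 0.8 rad of square to straight ahead; bystanders within 30 mm of their starts (value of joint green_flap below 0.06 rad and contact force between spent_plate and the fingers above 2 N and contact force between spent_plate and yellow_box below 0.3 N and height (world z) of spent_plate above 0.175 m and angle between spent_plate's own z axis and vertical below 0.3 rad and angle between the y axis of spent_plate and the x axis of bench_axes, either way round below 0.8 rad and linear speed of spent_plate below 0.03 m/s and horizontal distance between fresh_plate and green_box below 0.012 m and height (world z) of fresh_plate below 0.015 m and distance of each of pipe_stub_1, steel_block_2, brass_nut, torch_nozzle from where it was at the start of the episode below 0.03 m); the arm keeps its last pose, push and grip.
It fails at once if the fresh plate is disturbed (moved over 20 mm) (distance of fresh_plate from where it was at the start of the episode above 0.02 m).
It fails at once if the pipe_stub_1 is moved over 30 mm (distance of pipe_stub_1 from where it was at the start of the episode above 0.03 m).
It fails at once if the steel_block_2 is moved over 30 mm (distance of steel_block_2 from where it was at the start of the episode above 0.03 m).
It fails at once if the brass_nut is moved over 30 mm (distance of brass_nut from where it was at the start of the episode above 0.03 m).
It fails at once if the torch_nozzle is moved over 30 mm (distance of torch_nozzle from where it was at the start of the episode above 0.03 m).
It also fails if it takes over 69 s, if anything falls off the work surface, if the arm or the gripper's body presses on something with over 40 N, if the wrist force passes 120 N, or if a joint passes its speed limit or range.

## Robot

A 6-joint arm with a two-finger parallel gripper is mounted at the origin on the work surface; the furniture and walls round the work are solid. World frame = base frame: x ahead of the robot, y to its left, z up, the work surface at z = 0. Lengths are in m, angles in rad, forces in N, time in s.
With the tool pointing down it reaches from about 0.35 to 0.975 m from the base axis. Payload 7.1 kg.
Tool frame: the origin (TCP) lies midway between the tips of the shut fingers; the grasp point (between the pads) lies 19 mm behind it (robot.grip_point_offset is the distance from the TCP to the grasp point, in m); x points along the fingers, z is the direction in which the jaws open and shut, and the axes are right-handed (so a half turn about x gives the same grasp; the last joint's range is limited). The gripper opens to 88 mm and grips with 3 to 60 N. Pads are 20 mm wide; open, the fingers measure 115 mm over their backs; the gripper's body (75 mm by 178 mm) begins 61 mm behind the grasp point.
Start: joints at [1.205, 0.423, 1.63, -0, 1.089, -0.019], TCP at [0.212, 0.588, 0.223] pointing down, gripper open.
Joint ranges: [-3, 3], [-0.9, 2.11], [0.09, 2.58], [-1.31, 4.45], [0.11, 2.69], [-2.54, 2.54]. Speed limits (rad/s): [2.39, 2.39, 3.01, 3.14, 3.14, 3.14].

## Interface

Orientations are given as a unit quaternion [x, y, z, w].
In Python, from station import robot, snapshot, camera_info, close_job gives the robot as it stands. The module is installed in compiled form; this text tells all that it offers.
- The arm moves only by the shell command python3 -m jog 'ROWS' [OPENING] [FORCE]. ROWS is JSON, a list of rows, each a list of 2 entries, a list of its own where there are three numbers: the shift along the tool's x, y, z in cm, then the turn about the tool's x in degrees. In form: [[[x, y, z], roll], ...]. A call has 1 to 12 rows; each row is the pose to reach, as a shift and turn from the pose commanded when the call began, along the tool's axes at that moment; what a row does not reach only later rows make up. A row lasts 1/8 s, in which the tool goes at most 62.5 mm and 10.7 degrees, less where a joint would pass 70% of its speed; a pose out of reach is approached as far as the arm can. A call with a gripper value outside its range is refused whole. OPENING is the finger opening in cm, from 0 to 8.78, set as the call begins (- or left out, the last holds). The fingers move at their own pace and stop on an object; FORCE is the grip in N (left out, the last holds). Time passes only in rows, so rows that repeat a pose let the fingers close. It gives the time, the measured TCP pose, the force and the opening at its end, in the units of the state.
- robot.get_state(): the state, without advancing time (a new reading comes with each control period).
- snapshot(name): name is "scene" or "top"; returns the picture (384x512x3 uint8, blue, green, red); there is no depth.
- camera_info(name): a dict with "intrinsics" (3x3 intrinsics, pixels), "rvec" (rotation vector, rad) and "tvec" (3), from world to camera coordinates, as OpenCV has them. Camera axes: x right, y down, z forward; pixel columns grow to the right and rows downward; lengths in m; the calibration is good to about 2 mm. A picture is of the moment at which its call begins. camera_info takes no time and is no camera call.
- close_job(): hands the job in, once; it reports no verdict.
The state is a dict: "t": time; "qpos": joint angles; "joint_vel": joint speeds; "joint_torque": joint torques, N m; "position": TCP position; "ee_rot": TCP orientation; "ft_force": force on the tool from outside, world axes, zero at the start; "ft_torque": the same for the moment, N m; "opening": opening from 0.0 (shut) to 1.0 (fully open).
Only numpy, scipy, OpenCV 4.12 (cv2) and the standard library are available. Lean on these libraries where they do the work, as an engineer would, in place of code of your own. Each camera call takes 0.05 s, during which the arm holds its last target. There are 200 camera calls.

## Working session

There is one attempt and no reset: what is moved stays moved. The work goes in short steps, Python scripts to look and compute and a shell command to move; the robot and the scene stay as the last step left them, time stands still between calls to the robot, and variables do not carry over. Pictures are saved under pics/ and viewed, about 8 in all and at most 12, crops included, and the job is handed in when it is done.

```bash
mkdir -p pics; cat > h.py <<'E'
import numpy as np, cv2
from station import robot, snapshot, camera_info
from scipy.spatial.transform import Rotation as R
def cam(n):
    c=camera_info(n); K=np.array(c["intrinsics"]); Rm=cv2.Rodrigues(np.array(c["rvec"],float))[0]; t=np.array(c["tvec"],float).ravel()
    return K,Rm,t
def ray(n,u,v):
    K,Rm,t=cam(n); d=Rm.T@np.linalg.solve(K,[u,v,1.]); return -Rm.T@t,d
def onplane(n,u,v,z):
    o,d=ray(n,u,v); return o+d*(z-o[2])/d[2]
def proj(n,p):
    K,Rm,t=cam(n); q=K@(Rm@np.array(p)+t); return q[:2]/q[2]
def st():
    s=robot.get_state(); print(s["t"],np.round(s["position"],4),np.round(R.from_quat(s["ee_rot"]).as_matrix(),3).tolist(),np.round(s["ft_force"],1),s["opening"]); return s
E
python3 - <<'E'
from h import *
st()
for n in("scene","top"):
    cv2.imwrite(f"pics/{n}0.png",cv2.resize(snapshot(n),(800,600),interpolation=cv2.INTER_CUBIC)); K,Rm,t=cam(n); print(n,-Rm.T@t, Rm.round(2).tolist())
E
```

```text
0.0 [0.2122 0.5873 0.2219] [[-0.001, -0.94, 0.34], [-0.001, 0.34, 0.94], [-1.0, 0.0, -0.002]] [ 1.1 -1.  -0.5] 0.9984780996394498
scene [-0.24267406 -0.43269916  0.79178184] [[0.48, -0.88, -0.0], [-0.57, -0.31, -0.76], [0.67, 0.36, -0.65]]
top [0.42448106 0.00757145 1.06983315] [[-0.02, -1.0, 0.03], [-1.0, 0.02, -0.05], [0.05, -0.03, -1.0]]
```

View pics/scene0.png

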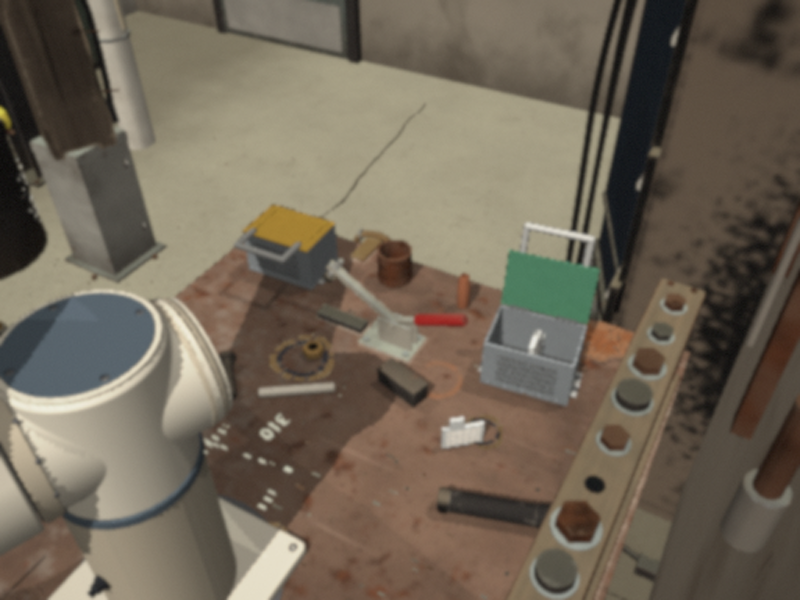

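View pics/top0.png

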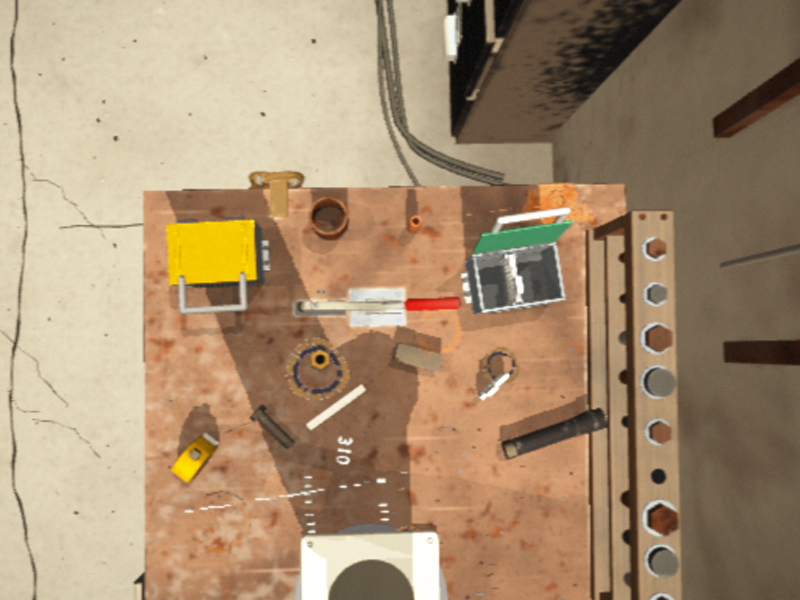

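Scene view: the yellow box (290,250) is far left and shut. The green box (535,350) is on the right, its flap leaning up with the bar at (560,230). The top view shows the yellow bar at (213,308) and the green bar at (532,217). Next: calibrated measurements from closer crops.

```bash
python3 - <<'E'
from h import *
im=snapshot("top"); sc=snapshot("scene")
hsv=cv2.cvtColor(im,cv2.COLOR_BGR2HSV)
for nm,lo,hi,z in(("yellow",(20,150,120),(35,255,255),.084),("green",(65,80,40),(90,255,255),.08)):
    m=cv2.inRange(hsv,lo,hi); 
    m[250:]=0
    c=max(cv2.findContours(m,0,1)[0],key=cv2.contourArea); q=cv2.approxPolyDP(c,4,True).reshape(-1,2)
    print(nm,cv2.contourArea(c),q.tolist(),[onplane("top",*p,z)[:2].round(3).tolist() for p in q])
    r=cv2.minAreaRect(c); print(r,onplane("top",*r[0],z))
a=cv2.resize(im[125:210,290:375],(400,400),interpolation=cv2.INTER_CUBIC)
b=cv2.resize(im[130:210,95:175],(400,400),interpolation=cv2.INTER_CUBIC)
c=cv2.resize(sc[135:263,290:418],(400,400),interpolation=cv2.INTER_CUBIC)[:200*2]
cv2.imwrite("pics/crop1.png",np.hstack([a,b]))
print([ (u,v,onplane("top",u/1.5625,v/1.5625,z)[:2].round(3)) for u,v,z in [(476,312,.08),(565,299,.08),(182,309,.0865),(243,309,.0865),(330,217,.06),(415,222,.062),(418,355,.03),(320,359,.014),(300,308,.1),(460,303,.06),(320,290,0)]])
E
```

```text
yellow 2063.0 [[162, 141], [108, 143], [108, 181], [116, 175], [119, 181], [152, 179], [154, 173], [164, 178]] [[0.6, 0.167], [0.597, 0.293], [0.508, 0.294], [0.522, 0.275], [0.507, 0.268], [0.511, 0.192], [0.525, 0.187], [0.512, 0.164]]
((134.72833251953125, 160.97412109375), (39.26699447631836, 56.67401885986328), 86.90594482421875) [0.55370541 0.23139508 0.084     ]
green 568.5 [[365, 142], [310, 149], [303, 161], [353, 154]] [[0.59, -0.317], [0.576, -0.184], [0.547, -0.166], [0.562, -0.287]]
((333.9633483886719, 151.25550842285156), (11.570555686950684, 64.13252258300781), 81.46923065185547) [ 0.56920296 -0.24115371  0.08      ]
[(476, 312, array([ 0.455, -0.167])), (565, 299, array([ 0.472, -0.305])), (182, 309, array([0.468, 0.274])), (243, 309, array([0.466, 0.184])), (330, 217, array([0.607, 0.053])), (415, 222, array([ 0.597, -0.079])), (418, 355, array([ 0.39 , -0.082])), (320, 359, array([0.387, 0.075])), (300, 308, array([0.465, 0.097])), (460, 303, array([ 0.47 , -0.146])), (320, 290, array([0.498, 0.074]))]
```

View pics/crop1.png

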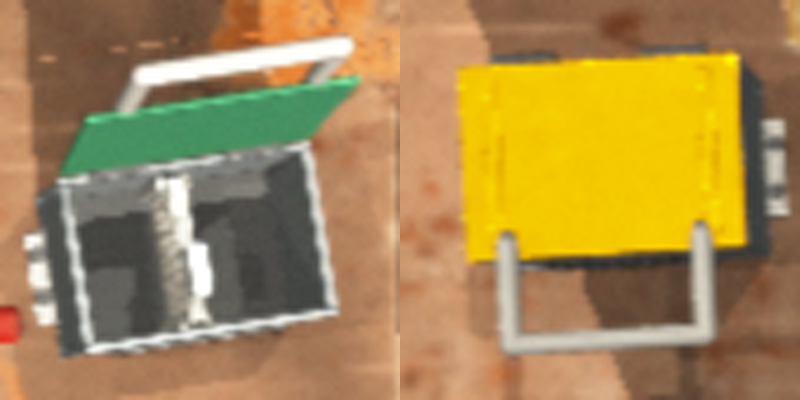

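```bash
python3 - <<'E'
from h import *
f=lambda u,v:(290+u*85/400,125+v*85/400); g=lambda u,v:(95+(u-400)/5,130+v/5)
P=[onplane("top",*f(*p),.08) for p in((90,350),(338,312),(307,147),(62,182))]
print("green rim",np.round(P,3).tolist()); C=np.mean(P,0)
ex=(P[2]+P[3]-P[0]-P[1]); ex[2]=0; ex/=np.linalg.norm(ex); yd=(P[0]+P[3]-P[1]-P[2]);yd/=np.linalg.norm(yd)
yaw=np.mean([np.arctan2(ex[1],ex[0]),np.arctan2(-yd[0],yd[1])]); print(C,np.degrees([np.arctan2(ex[1],ex[0]),np.arctan2(-yd[0],yd[1])]))
ex=np.array([np.cos(yaw),np.sin(yaw),0]);H=C+.045*ex; H[2]=.0805
o,d=ray("top",*f(243,60))
best=min(((lambda B:(abs(proj("top",B)-f(243,60)).sum(),th,B))(H+.132*(-np.cos(th)*ex+np.array([0,0,np.sin(th)]))+.006*(np.sin(th)*ex+np.array([0,0,np.cos(th)])) for th in np.linspace(1,1.9,91)),key=lambda x:x[0]); print("green H",H,"theta,bar",best)
for z in(.18,.2,.21): print(z,onplane("top",*f(135,75),z),onplane("top",*f(350,45),z))
# scene view check: bar ends (523,228),(595,237) in 800x600
print("scene proj",proj("scene",best[2])*1.5625)
a,b=onplane("top",*g(510,345),.0865),onplane("top",*g(708,336),.0865); print("yellow bar",a,b,np.degrees(np.arctan2(-(a-b)[0],(a-b)[1])))
print("q",np.round(robot.get_state()["qpos"],3))
E
```

```text
File "<stdin>", line 9
    best=min(((lambda B:(abs(proj("top",B)-f(243,60)).sum(),th,B))(H+.132*(-np.cos(th)*ex+np.array([0,0,np.sin(th)]))+.006*(np.sin(th)*ex+np.array([0,0,np.cos(th)])) for th in np.linspace(1,1.9,91)),key=lambda x:x[0]); print("green H",H,"theta,bar",best)
                                                                                                                                                                                                          ^
SyntaxError: invalid syntax
```

```bash
python3 - <<'E'
from h import *
f=lambda u,v:(290+u*85/400,125+v*85/400); g=lambda u,v:(95+(u-400)/5,130+v/5)
P=[onplane("top",*f(*p),.08) for p in((90,350),(338,312),(307,147),(62,182))]
print("green rim",np.round(P,3).tolist()); C=np.mean(P,0)
ex=(P[2]+P[3]-P[0]-P[1]); yd=(P[0]+P[3]-P[1]-P[2])
ang=[np.arctan2(ex[1],ex[0]),np.arctan2(-yd[0],yd[1])]; yaw=ang[1]; print(C,np.degrees(ang))
ex=np.array([np.cos(yaw),np.sin(yaw),0]);H=C+.045*ex; H[2]=.0805; zz=np.array([0,0,1.])
bar=lambda th:H+.132*(-np.cos(th)*ex+np.sin(th)*zz)+.006*(np.sin(th)*ex+np.cos(th)*zz)
th=min(np.linspace(1,1.9,91),key=lambda t:abs(proj("top",bar(t))-f(243,60)).sum()); print("H",H,"theta",th,"bar",bar(th),proj("top",bar(th)),f(243,60))
print("scene proj (seen ~559,232)",proj("scene",bar(th))*1.5625)
a,b=onplane("top",*g(510,345),.0865),onplane("top",*g(708,336),.0865); print("yellow bar",a,b,np.degrees(np.arctan2(-(a-b)[0],(a-b)[1])))
E
```

```text
green rim [[0.455, -0.178, 0.08], [0.472, -0.305, 0.08], [0.556, -0.292, 0.08], [0.541, -0.166, 0.08]]
[ 0.5060061  -0.23537648  0.08      ] [8.29791685 7.27506373]
H [ 0.55064383 -0.229678    0.0805    ] theta 1.7399999999999998 bar [ 0.57856005 -0.2261142   0.20960455] [341.86996423 137.62452445] (341.6375, 137.75)
scene proj (seen ~559,232) [558.17933904 232.47469219]
yellow bar [0.46520747 0.27260495 0.0865    ] [0.46750994 0.18102419 0.0865    ] 1.440194734074213
```

Two-view agreement is good. The green bar is at (0.579,-0.226,0.210), box yaw is about 7.5° and the flap is at about 1.74 rad. Now to move above the bar.

```bash
python3 -m jog '[[[-4,-2,-2],5],[[-8,-5,-6],10],[[-9,-62,-64],62],[[-9,-62,-64],62],[[-9,-62,-64],62],[[-9,-62,-64],62],[[-9,-62,-64],62],[[-9,-62,-64],62],[[-9,-62,-64],62],[[-9,-62,-64],62],[[-9,-62,-64],62],[[-9,-62,-64],62]]' 5 30; python3 -c "
from h import *
s=st()
M=R.from_quat(s['ee_rot']).as_matrix();print('tool shift cm',100*M.T@(np.array([.5786,-.2261,.30])-s['position']), 'jaw deg',np.degrees(np.arctan2(M[1,2],M[0,2])))"
```

```text
t: 1.7
position: [0.4995, -0.0547, 0.3103]
ee_rot: [-0.05, 0.705, 0.05, 0.705]
ft_force: [0.0, 0.8, 0.0]
opening: 0.571
1.7 [ 0.4995 -0.0547  0.3103] [[0.0, -0.141, 0.99], [0.0, 0.99, 0.141], [-1.0, 0.0, 0.0]] [0.  0.8 0. ] 0.5705910106570293
tool shift cm [  1.028253   -18.08201705   5.40923061] jaw deg 8.110957312819211
```

```bash
python3 -m jog '[[[1,-18,5.4],0],[[1,-18,5.4],0],[[1,-18,5.4],0],[[1,-18,5.4],0],[[1,-18,5.4],0],[[1,-18,5.4],0]]'; python3 -c "
from h import *
s=st()
M=R.from_quat(s['ee_rot']).as_matrix();print('tool shift cm',100*M.T@(np.array([.5786,-.2261,.191])-s['position']))"
```

```text
t: 2.45
position: [0.5775, -0.2219, 0.3003]
ee_rot: [-0.05, 0.705, 0.051, 0.705]
ft_force: [-0.6, -0.7, 0.6]
opening: 0.567
2.45 [ 0.5775 -0.2219  0.3003] [[-0.0, -0.143, 0.99], [0.0, 0.99, 0.143], [-1.0, 0.0, -0.0]] [-0.6 -0.7  0.6] 0.567390463139476
tool shift cm [10.92926443 -0.43002569  0.0465641 ]
```

```bash
python3 -m jog '[[[5,-0.4,0],0],[[8,-0.4,0],0],[[10,-0.4,0],0],[[10.9,-0.4,0],0],[[10.9,-0.4,0],0],[[10.9,-0.4,0],0]]'; python3 -m jog '[[[0,0,0],0],[[0,0,0],0],[[0,0,0],0],[[0,0,0],0],[[0,0,0],0],[[0,0,0],0]]' 0 15; python3 - <<'E'
from h import *
s=st(); p=np.array(s['position']); print("grip opening mm",s['opening']*88)
M=R.from_quat(s['ee_rot']).as_matrix()
H=np.array([.5506,-.2297,.0805]); a=np.radians(7.5); ex=np.array([np.cos(a),np.sin(a),0]); zz=np.array([0,0,1.])
bar=lambda th:H+.132*(-np.cos(th)*ex+np.sin(th)*zz)+.006*(np.sin(th)*ex+np.cos(th)*zz)
for th in np.arange(1.74,-.07,-.12): print(round(th,2),(100*M.T@(bar(th)-bar(1.74))).round(1))
print(bar(1.74)-[0,0,.019]-p)
cv2.imwrite("pics/g1.png",np.hstack([cv2.resize(snapshot("top")[100:220,270:390],(400,400)),cv2.resize(snapshot("scene")[110:270,280:440],(400,400))]))
E
```

```text
t: 3.2
position: [0.5791, -0.2271, 0.1923]
ee_rot: [-0.051, 0.705, 0.05, 0.706]
ft_force: [-0.8, -1.0, 0.5]
opening: 0.568
t: 3.95
position: [0.5787, -0.2272, 0.1912]
ee_rot: [-0.05, 0.705, 0.05, 0.705]
ft_force: [0.5, 0.8, 0.7]
opening: 0.106
3.95 [ 0.5787 -0.2272  0.1912] [[0.0, -0.141, 0.99], [-0.0, 0.99, 0.141], [-1.0, -0.0, 0.0]] [0.5 0.8 0.7] 0.10625347564254087
grip opening mm 9.350305856543596
1.74 [0. 0. 0.]
1.62 [-0.2  0.  -1.6]
1.5 [-0.3  0.  -3.1]
1.38 [-0.2  0.1 -4.7]
1.26 [ 0.2  0.1 -6.3]
1.14 [ 0.7  0.1 -7.8]
1.02 [ 1.3  0.1 -9.2]
0.9 [  2.2   0.1 -10.5]
0.78 [  3.2   0.1 -11.8]
0.66 [  4.3   0.1 -12.9]
0.54 [  5.6   0.2 -13.8]
0.42 [  7.    0.2 -14.6]
0.3 [  8.4   0.2 -15.2]
0.18 [ 10.    0.2 -15.7]
0.06 [ 11.5   0.2 -16. ]
-0.06 [ 13.1   0.2 -16. ]
[-0.00019032  0.00116617 -0.00061784]
```

View pics/g1.png

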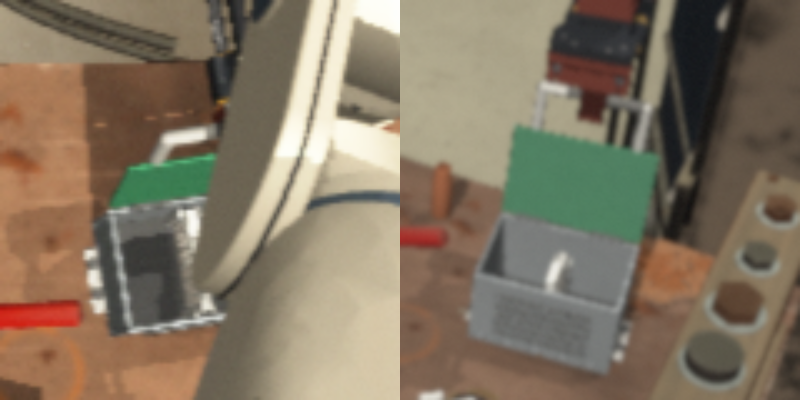

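The crop shows the fingers pinching the bar at its middle, with a 9.4 mm opening. I'll swing the flap down along the arc.

```bash
python3 -m jog '[[[-0.2,0,-1.6],0],[[-0.3,0,-3.1],0],[[-0.2,0.1,-4.7],0],[[0.2,0.1,-6.3],0],[[0.7,0.1,-7.8],0],[[1.3,0.1,-9.2],0],[[2.2,0.1,-10.5],0],[[3.2,0.1,-11.8],0],[[4.3,0.1,-12.9],0],[[4.9,0.1,-13.4],0],[[5.6,0.1,-13.8],0],[[5.6,0.1,-13.8],0]]'; python3 -m jog '[[[0.7,0,-0.4],0],[[1.4,0,-0.8],0],[[2.1,0,-1.1],0],[[2.8,0,-1.4],0],[[3.6,0,-1.7],0],[[4.4,0,-1.9],0],[[5.1,0,-2.1],0],[[5.9,0,-2.2],0],[[6.7,0,-2.2],0],[[6.9,0,-2.2],0],[[6.9,0,-2.2],0]]'
python3 -c "
from h import *
st(); cv2.imwrite('pics/g2.png',np.hstack([cv2.resize(snapshot('top')[100:220,270:390],(400,400)),cv2.resize(snapshot('scene')[110:270,280:440],(400,400))]))"
```

```text
t: 5.55
position: [0.441, -0.2452, 0.134]
ee_rot: [-0.05, 0.706, 0.05, 0.705]
ft_force: [4.7, 3.4, -4.2]
opening: 0.107
t: 6.92
position: [0.4225, -0.2499, 0.068]
ee_rot: [-0.051, 0.704, 0.049, 0.707]
ft_force: [4.5, 3.3, 15.6]
opening: 0.106
6.925 [ 0.4225 -0.2499  0.068 ] [[0.005, -0.142, 0.99], [-0.003, 0.99, 0.142], [-1.0, -0.003, 0.004]] [ 4.5  3.3 15.6] 0.10644986783387016
```

View pics/g2.png

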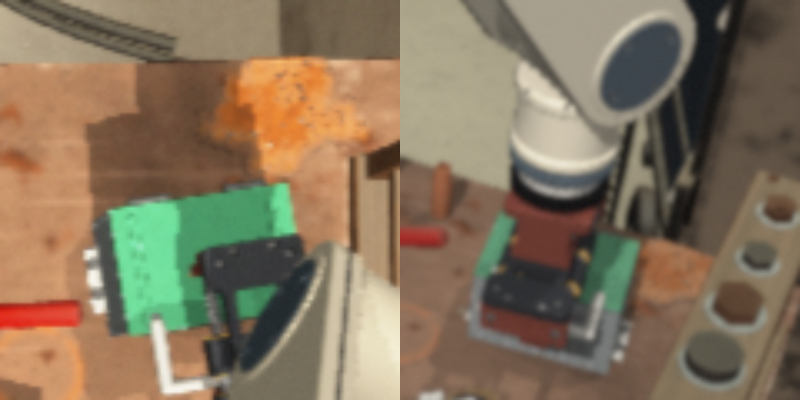

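The top view shows the green flap lying on the box. The bar is at 0.087 and is pressed with 15 N. Release, lift and move over to the yellow bar.

```bash
python3 -m jog '[[[-0.2,0,0],0],[[-0.2,0,0],0],[[-0.2,0,0],0],[[-4,0,0],0],[[-9,0,0],0],[[-15,0,0],0],[[-18,5,1],0],[[-18,11,2],2],[[-18,17,4],4],[[-18,23,5],6],[[-18,29,7],7],[[-18,35,8],7]]' 3.5; python3 -m jog '[[[0,11.5,3],0],[[0,11.5,3],0],[[0,11.5,3],0],[[0,11.5,3],0],[[0,11.5,3],0]]' 5
python3 -c "
from h import *
s=st(); M=R.from_quat(s['ee_rot']).as_matrix();print('tool shift cm',100*M.T@(np.array([.4664,.227,.0675])-s['position']), 'jaw deg',np.degrees(np.arctan2(M[1,2],M[0,2])))
im=snapshot('top');cv2.imwrite('pics/t3.png',cv2.resize(im,(800,600)))
m=cv2.inRange(cv2.cvtColor(im,cv2.COLOR_BGR2HSV),(60,80,40),(90,255,255));c=max(cv2.findContours(m,0,1)[0],key=cv2.contourArea);print(cv2.contourArea(c),[onplane('top',*p,.084)[:2].round(3).tolist() for p in cv2.boxPoints(cv2.minAreaRect(c))])"
```

```text
t: 8.52
position: [0.4497, 0.1109, 0.246]
ee_rot: [-0.007, 0.707, 0.007, 0.707]
ft_force: [0.4, 0.1, -0.6]
opening: 0.393
t: 9.15
position: [0.477, 0.2232, 0.2459]
ee_rot: [-0.007, 0.707, 0.006, 0.707]
ft_force: [-0.1, 0.7, 0.3]
opening: 0.568
9.15 [0.477  0.2232 0.2459] [[-0.001, -0.018, 1.0], [-0.001, 1.0, 0.018], [-1.0, -0.001, -0.001]] [-0.1  0.7  0.3] 0.5682645058949309
tool shift cm [17.83879487  0.40962919 -1.03299464] jaw deg 1.0461235286443527
1932.5 [[0.543, -0.163], [0.561, -0.292], [0.47, -0.303], [0.453, -0.174]]
```

View pics/t3.png

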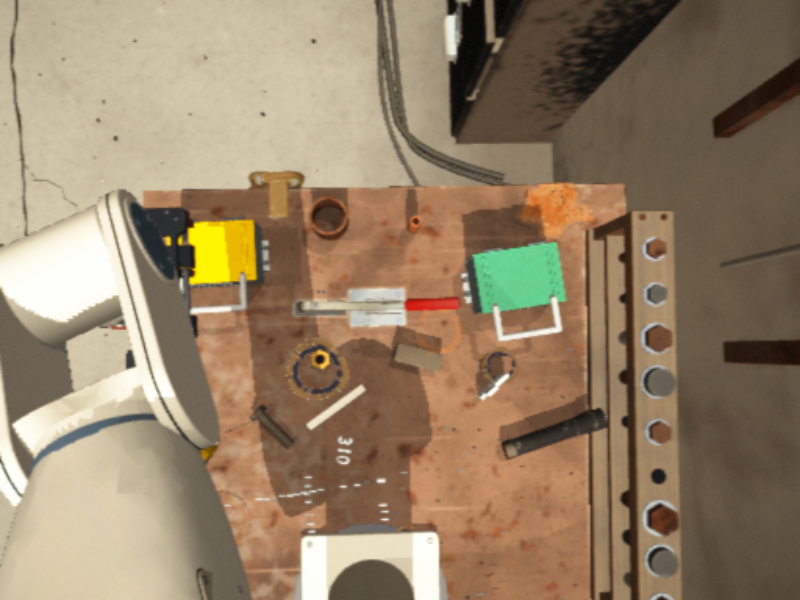

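The green flap is shut: its outline matches the box, with the bar in front at (528,335). All bystanders are in place. Next, pinch the yellow bar.

```bash
python3 -m jog '[[[5,0.4,-1],0],[[10,0.4,-1],0],[[14,0.4,-1],0],[[16.5,0.4,-1],0],[[17.8,0.4,-1],0],[[17.8,0.4,-1],0],[[17.8,0.4,-1],0]]'; python3 -m jog '[[[0,0,0],0],[[0,0,0],0],[[0,0,0],0],[[0,0,0],0],[[0,0,0],0],[[0,0,0],0]]' 0 15; python3 -m jog '[[[-0.8,0,0.1],0],[[-1.6,0,0.2],0],[[-3.2,0,0.6],0]]'
```

```text
t: 10.07
position: [0.4681, 0.2285, 0.0692]
ee_rot: [-0.007, 0.707, 0.007, 0.708]
ft_force: [-0.3, 0.9, 0.3]
opening: 0.569
t: 10.82
position: [0.4688, 0.2286, 0.0685]
ee_rot: [-0.007, 0.706, 0.007, 0.708]
ft_force: [5.8, -2.2, -0.9]
opening: 0.107
t: 11.2
position: [0.4744, 0.2287, 0.1001]
ee_rot: [-0.007, 0.706, 0.007, 0.708]
ft_force: [9.0, -1.4, -5.3]
opening: 0.109
```

The bar is held (opening 9.4 mm) and rising. I'll continue the arc.

```bash
python3 -m jog '[[[-1.9,0,0.9],0],[[-3.6,0,1.9],0],[[-5.2,0,3.1],0],[[-6.5,0,4.5],0],[[-7.6,0,6.2],0],[[-8.5,0,8],0],[[-9.1,0,9.8],0],[[-9.4,0,11.8],0],[[-9.4,0,13.8],0],[[-9.1,0,15.5],0],[[-9.1,0,15.5],0]]'; python3 -c "
from h import *
s=st();print(s['qpos'])
cv2.imwrite('pics/y1.png',np.hstack([cv2.resize(snapshot('top')[60:220,60:220],(400,400)),cv2.resize(snapshot('scene')[60:220,120:280],(400,400))]))"
```

```text
t: 12.58
position: [0.6297, 0.2324, 0.1911]
ee_rot: [-0.006, 0.706, 0.007, 0.708]
ft_force: [2.8, 5.2, 2.8]
opening: 0.107
12.575 [0.6297 0.2324 0.1911] [[0.002, -0.019, 1.0], [0.001, 1.0, 0.019], [-1.0, 0.001, 0.002]] [2.8 5.2 2.8] 0.10706687146618839
[3.35442878e-01 5.23002617e-01 1.54516242e+00 8.21898160e-04
 1.07115208e+00 3.15553589e-01]
```

View pics/y1.png

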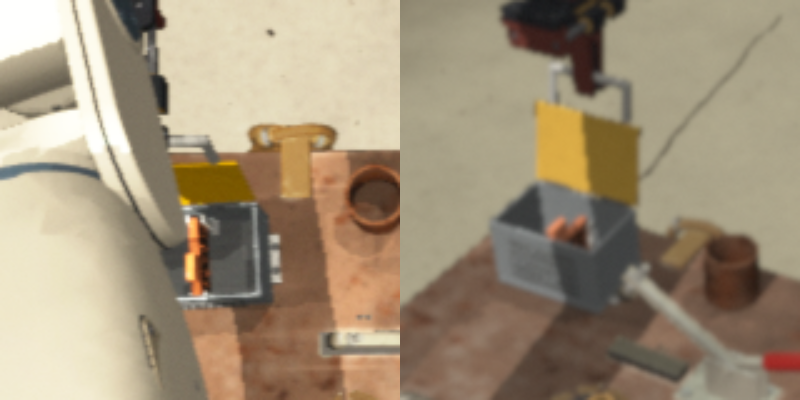

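The yellow flap is past upright. The copper tab is visible at crop (190,268). Release, rise and go above the tab.

```bash
python3 -m jog '[[[0,0,0],0],[[0,0,0],0],[[0,0,0],0],[[-4,0,0],0],[[-8,0,0],0],[[-10,0,-4],-10],[[-10,0,-8],-20],[[-10,0,-8],-30]]' 3; python3 -c "
from h import *
s=st(); M=R.from_quat(s['ee_rot']).as_matrix(); T=onplane('top',136,167.2,.076);T[2]=.2;print(T, 'tool shift cm',100*M.T@(T-s['position']), 'jaw deg',np.degrees(np.arctan2(M[1,2],M[0,2])))"
```

```text
t: 13.68
position: [0.5458, 0.2297, 0.2916]
ee_rot: [-0.192, 0.681, 0.192, 0.68]
ft_force: [-0.0, 0.3, -0.6]
opening: 0.339
13.675 [0.5458 0.2297 0.2916] [[-0.001, -0.523, 0.853], [-0.0, 0.853, 0.523], [-1.0, 0.0, -0.001]] [-0.   0.3 -0.6] 0.3390953222555363
[0.53991711 0.23037548 0.2       ] tool shift cm [ 9.1607608   0.36697773 -0.45684528] jaw deg 31.509651786416935
```

```bash
python3 -m jog '[[[0,0.4,-0.4],-10],[[0,0.4,-0.4],-20],[[0,0.4,-0.4],-30],[[0,0.4,-0.4],-40],[[3,0.4,-0.4],-50],[[6,0.4,-0.4],-60],[[9,0.4,-0.4],-60],[[9,0.4,-0.4],-60],[[9,0.4,-0.4],-60]]' 4; python3 -c "
from h import *
s=st(); M=R.from_quat(s['ee_rot']).as_matrix(); T=np.array([.541,.2304,.047]);print('tool shift cm',100*M.T@(T-s['position']), 'jaw deg',np.degrees(np.arctan2(M[1,2],M[0,2])))
cv2.imwrite('pics/y2.png',np.hstack([cv2.resize(snapshot('top')[60:220,60:220],(400,400)),cv2.resize(snapshot('scene')[60:220,120:280],(400,400))]))"
```

```text
t: 14.8
position: [0.5434, 0.2315, 0.2021]
ee_rot: [0.505, -0.495, -0.505, -0.495]
ft_force: [-0.4, -0.0, 0.1]
opening: 0.455
14.8 [0.5434 0.2315 0.2021] [[0.001, -1.0, -0.02], [0.0, -0.02, 1.0], [-1.0, -0.001, 0.0]] [-0.4 -0.   0.1] 0.45514369168767094
tool shift cm [15.51385261  0.25649324 -0.11034715] jaw deg 91.11956955412629
```

View pics/y2.png

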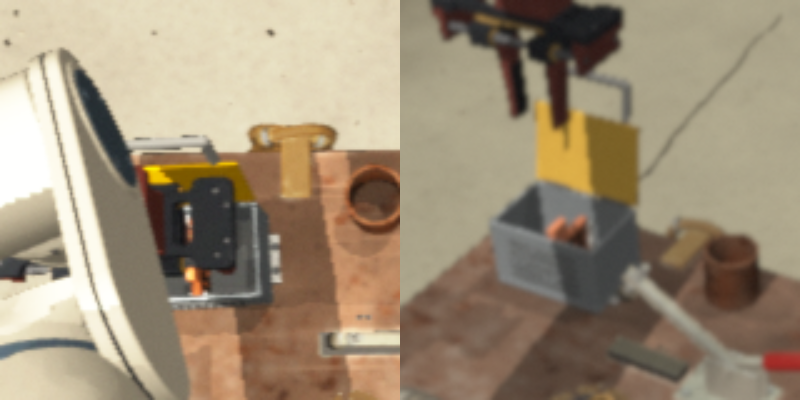

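The flap stayed open and the gripper is above the tab, with its jaws across the plate. Descend, grip and lift a little.

```bash
python3 -m jog '[[[5,0.25,-0.1],0],[[9,0.25,-0.1],0],[[12,0.25,-0.1],0],[[14,0.25,-0.1],0],[[15.2,0.25,-0.1],0],[[15.2,0.25,-0.1],0],[[15.2,0.25,-0.1],0]]'; python3 -m jog '[[[0,0,0],0],[[0,0,0],0],[[0,0,0],0],[[0,0,0],0],[[0,0,0],0],[[0,0,0],0]]' 0 30; python3 -m jog '[[[-1,0,0],0],[[-2,0,0],0],[[-3,0,0],0],[[-3,0,0],0]]'
```

```text
t: 15.78
position: [0.5411, 0.2306, 0.0501]
ee_rot: [0.505, -0.495, -0.505, -0.496]
ft_force: [-0.5, 0.3, -0.2]
opening: 0.457
t: 16.52
position: [0.5403, 0.23, 0.0492]
ee_rot: [0.505, -0.495, -0.505, -0.495]
ft_force: [-0.3, -2.9, 3.7]
opening: 0.085
t: 17.02
position: [0.5407, 0.2302, 0.0803]
ee_rot: [0.505, -0.495, -0.505, -0.495]
ft_force: [0.2, -3.6, 0.7]
opening: 0.089
```

```bash
python3 -m jog '[[[-3,0,0],0],[[-6,0,0],0],[[-10,0,0],0],[[-14,0,0],0],[[-17,0,0],0],[[-19,0,0],0],[[-19,3,0],0],[[-19,6,0],0],[[-19,8,0],10],[[-19,8,0],20],[[-19,8,0],30],[[-19,8,0],40]]'; python3 -m jog '[[[0,0,0],10],[[0,0,0],20],[[0,0,0],30],[[0,0,0],40],[[0,0,0],50],[[0,0,0],50],[[0,0,0],50],[[0,0,0],50],[[0,0,0],50]]'; python3 -c "
from h import *
st()
cv2.imwrite('pics/e1.png',np.hstack([cv2.resize(snapshot('top'),(400,300)),cv2.resize(snapshot('scene')[40:280,100:420],(400,300))]))"
```

```text
t: 18.52
position: [0.4604, 0.2294, 0.2694]
ee_rot: [-0.303, 0.638, 0.304, 0.639]
ft_force: [-0.3, -0.3, -2.7]
opening: 0.089
t: 19.65
position: [0.4604, 0.2288, 0.2691]
ee_rot: [-0.007, 0.707, 0.007, 0.707]
ft_force: [0.1, -0.9, -2.2]
opening: 0.092
19.65 [0.4604 0.2288 0.2691] [[0.0, -0.021, 1.0], [0.0, 1.0, 0.021], [-1.0, 0.0, 0.0]] [ 0.1 -0.9 -2.2] 0.09230166283433489
```

View pics/e1.png

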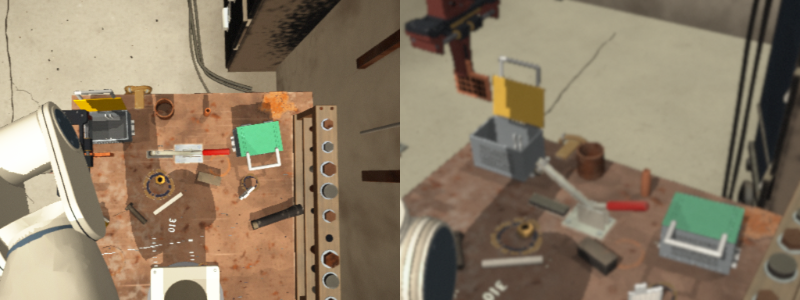

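The plate is held at scene crop (472,85), clear of the box. The green flap is shut and the yellow box is empty. One closer look to check the plate's tilt.

```bash
python3 -c "
from h import *
st()
im=snapshot('scene')[60:150,110:230]
cv2.imwrite('pics/e2.png',cv2.resize(im,(800,600),interpolation=cv2.INTER_CUBIC))
for d in((0,-.05,-.047),(0,.026,-.047),(0,-.05,.003),(0,.026,.003)):
    p=np.array([.4604,.2288,.2691])+[0,d[1],d[2]]; print(d,(proj('scene',p)-[110,60])*800/120)
"
```

```text
19.75 [0.4603 0.2287 0.2691] [[-0.0, -0.02, 1.0], [0.0, 1.0, 0.02], [-1.0, 0.0, -0.0]] [ 0.4 -0.5 -1.6] 0.08787439146534975
(0, -0.05, -0.047) [413.27280474 410.31879342]
(0, 0.026, -0.047) [239.00894748 355.07776904]
(0, -0.05, 0.003) [394.83086412 281.81840443]
(0, 0.026, 0.003) [215.68525181 228.23915935]
```

View pics/e2.png

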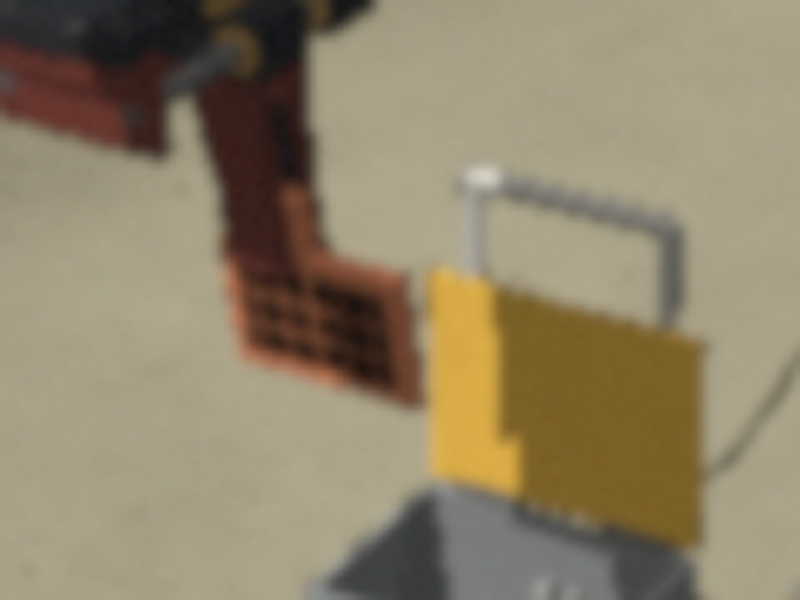

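The plate's lower corners are at (243,357) and (415,405). That matches the projection of an upright plate with its lower edge at z ≈ 0.222 m. Handing in.

```bash
python3 -c "
from station import close_job
print(close_job())"
```

```text
the job is handed in; nothing more can be done
None
```

I swung the green flap shut and pressed it down. Then I lifted the yellow flap past upright, drew the spent plate out by its tab, and handed the job in at about 20 s. No verdict was reported.

**Spent plate:** The gripper held the tab with a 30 N grip setting; the opening read 7.5–8 mm on the 8 mm tab. In the last picture the lower corners lay within about 1 mm of the projection of an upright plate, with the lower edge at about 0.22 m. From the tool pose, the broad face is about 1° off square to the robot.

**Flaps and bystanders:** The green flap's outline matched its box in the top view after release. It still looked shut in the final pictures. The bystanders appeared unmoved. The fresh plate was not checked again, since it is hidden under the shut flap.

No check failed or disagreed.

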